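# Set the pull tester's preload and hold its click dial at the third click

## Robot

A 7-joint arm with a two-finger parallel gripper is mounted at the origin on a cart in front of the work surface, level with it; the furniture and walls round the work are solid. World frame = base frame: x ahead of the robot, y to its left, z up, the work surface at z = 0. Lengths are in m, angles in rad, forces in N, time in s.
With the tool pointing down it reaches from about 0.4 to 0.925 m from the base axis. Payload 5.6 kg.
Tool frame: the origin (TCP) lies on the front face of the gripper's body, between the roots of the fingers; the fingertips stand 73 mm ahead of it and the grasp point (between the pads) lies r.grip_depth ahead of it (r.grip_depth is the distance from the TCP to the grasp point, in m); z points along the fingers, y is the line along which they close (so a half turn about z gives the same grasp; the last joint's range is limited). The gripper opens to 85 mm and grips with 20 to 120 N. Pads are 22 mm wide; open, the fingers measure 114 mm over their backs; the gripper's body (76 mm by 85 mm) begins 54 mm behind the grasp point. The pads swing forward as they close: fully open they stand 13 mm farther back than shut.
Start: joints at [1.118, 0.468, -0.012, 1.603, 0.006, 1.071, -0.056], TCP at [0.259, -0.596, 0.304] pointing down, gripper open.
Joint ranges: [-2.53, 2.53], [-0.31, 2.02], [-1.57, 1.55], [0.28, 2.44], [-1.29, 4.43], [0.15, 1.84], [-2.92, 2.92]. Speed limits (rad/s): [2.57, 2.57, 3.14, 3.14, 3.14, 3.14, 3.14].

## Interface

Orientations are given as a 3x3 rotation matrix whose columns are the frame's x, y, z axes.
In Python, from bench import r, snapshot, camera_params, boxes_of, spot_point gives the robot as it stands. Calls block until the motion is done:
- r.movep(position, orientation): joint-space move of the TCP to a pose.
- r.move_straight(position, ori=None, max_speed=0.15, threshold=None): straight line of the TCP; ori=None keeps the orientation; max_speed is the mean speed in m/s. With threshold (N) it stops when the force on the tool has changed by that much, and returns True; else False.
- r.movej(angles): joint-space move.
- r.let_go() and r.grasp(): open the fingers fully, or close them until they stop; the grip force is fixed at half the most.
- r.wait(seconds).
- r.ik(position, orientation): joint angles nearest the present ones, or None.
- r.get_obs(): the state.
- snapshot(name): name is "side" or "top"; returns (picture, depth): 480x640x3 uint8, red, green, blue; 480x640 float32, m along the optical axis (not along the pixel's ray), 0 where there is no reading.
- camera_params(name): a dict with "mtx" (3x3 intrinsics, pixels), "T" (4x4, takes a point from camera to world coordinates). Camera axes: x right, y down, z forward; pixel columns grow to the right and rows downward; lengths in m; the calibration is good to about 2 mm. A picture is of the moment at which its call begins. camera_params takes no time and is no camera call.
A pose or a line that the arm cannot do raises r.PlanningError and nothing moves.
- r.hand_in(): hands the job in; it is judged then, once.
Trained networks look in the newest picture that a camera, given by its name, has taken for a name from the list of things; names that differ only in an ending like _2 or _b are one class to them, and where a whole thing is asked for, a point or a joint stands for the part that bears it (a point fixed in the world has none). Each returns a list of dicts, best first, with "confidence" (0 to 1); they miss things now and then, are a little off and sometimes report something else, mostly with a low value. They report only what shows in the picture. A call takes as long as a camera call.
- boxes_of(camera, thing): "centre" ([x, y, z] in m, in the coordinates of the camera as it stood for that picture, good to about 4 mm: the middle of the surface that is visible of it).
- spot_point(camera, thing): "centre" ([x, y, z] in m, in the coordinates of the camera as it stood for that picture, good to about 4 mm: a listed point, or the origin of a listed thing).
The state is a dict: "time": time; "q": joint angles; "joint_velocities": joint speeds; "joint_efforts": joint torques, N m; "position": TCP position; "tcp_rot": TCP orientation; "wrist_force": force on the tool from outside, world axes, zero at the start; "ft_torque": the same for the moment, N m; "opening": finger opening in m; "finger_force": force on a finger pad.
Only numpy, scipy, OpenCV 4.12 (cv2) and the standard library are available. Lean on these libraries where they do the work, as an engineer would, in place of code of your own. Each camera call takes 0.05 s, during which the arm holds its last target. There are 200 camera calls.

## Task

Set up the bench pull tester: first draw the slide gauge's upright handle out until its pointer stands level with the setting tab, and let go of it there (its brake keeps it). Then press the dial's spring-return lever down past the first and second clicks to the third, the one marked with three pips and short of the end stop, and hold it there against its spring: the program finishes while still holding it. Leave the loose things around where they are.

Things in the scene. Friction and masses are not known exactly. Their poses are not given: they have to be found in the camera images.
- slide_gauge: fixed sprung slide gauge of the pull tester, screwed to the bench: a grey foot (190x64 mm) with an aluminium channel 170 mm long (x), 64 mm wide (y), its top 34 mm above the bench. Origin: centre of the underside; its own +x runs along the channel to the rear, so the handle is drawn along its own -x. A carriage slides in the middle slot. On the +y half of the top is a tick scale
- draw_slide (a joint): how far the carriage with handle and pointer is drawn out, m: 0 fully in, stop at 0.080. Takes about 10 N to begin with, 14 N at the far end; a friction brake, stronger than the return spring, keeps it where it is left; it can be pushed back too
- handle_grip (a point): centre of the black upright grip on the carriage: block 16 mm (gauge x) x 44 mm (gauge y) x 36 mm high, from 45 to 81 mm above the bench, this point 66 mm above it. Pinch it across the 16 mm from above; nothing stands higher than 45 mm within 80 mm along the gauge
- pointer_tip (a point): tip of the flat dark pointer carried by the carriage, 45 mm ahead (-x) of the handle, lying over the scale, 36 mm above the bench; moves with the handle
- tab_mark (a point): middle of the 3 mm thick dark fin on the steel setting tab clipped over the +y edge of the channel; 8.5 mm beside (+y) the line of the pointer tip. The pointer is set when both points have the same gauge x. The tab stays put; its place along the scale differs from run to run (29 to 71 mm from the fully-in pointer)
- click_dial: fixed spring-return click dial of the same tester: dark steel housing 44 mm (x) x 100 mm (y), top 121 mm above the bench, on a grey foot plate 74x124 mm. Origin: centre of the underside; the dial face looks along its own -x (to the robot), the lever sticks out to its own +y (left). White pips on the face, one, two and three of them, mark where the lever points at first, second and third click
- click_lever (a joint): angle of the lever below its rest, rad: 0 at rest (lever 0.70 rad above level, where the white line is), first click 0.35, second 0.70, third 1.05, end stop 1.32. A spring returns it whenever it is let go: 4 N at the bar near rest, 8 N at the third click, 2 to 3 N more just before each click and as much less just after it. No click holds the lever by itself
- press_point (a point): middle of the length of the free part of the black round bar at the lever's end: bar 16 mm thick, 60 mm long, parallel to the dial's x (from 32 to 92 mm ahead of the housing's middle), 105 mm from the dial's axis; this point is 62 mm ahead. Press it down from above along its arc; its height is 153 mm at rest and 49 mm at the third click
- dial_axis (a point): point on the dial's axis of turning (the axis is the dial's x), 62 mm ahead of the housing's middle, 85 mm above the bench; with angle a = 0.70 - click_lever, press_point lies 0.105*cos(a) to the dial's +y and 0.105*sin(a) above it
- jar_screws: loose bystander: screw-top glass jar of screws, 67 mm across, 95 mm tall, standing at the back. Leave it where it is
- pliers_blue: loose bystander: blue-handled pliers, 49x167x12 mm, lying between the two devices. Leave it where it is
- driver_wood: loose bystander: wooden-handled screwdriver, 28x190x28 mm, lying in front on the right. Leave it where it is
- sanding_block: loose bystander: cork sanding block, 66x112x28 mm, on the left. Leave it where it is
- bit_case: loose bystander: closed drill-bit case, 110x64x26 mm, on the right. Leave it where it is
- marker_pen: loose bystander: fat marker pen, 18x112x18 mm, lying behind the pliers, between the two devices. Leave it where it is

How it is judged:
By the outcome, as a careful person would: the job done as asked, in the order asked, and still so for the second after the job is handed in, while the arm keeps its last pose, push and grip.
It also fails if it takes over 51 s, if anything falls off the work surface, if the arm or the gripper's body presses on something with over 40 N, if the wrist force passes 120 N, or if a joint passes its speed limit or range.

## Working session

There is one attempt and no reset: what is moved stays moved. The work goes in short steps, each a Python script; the robot and the scene stay as the last script left them, time stands still between calls to the robot, and variables do not carry over. Pictures are saved under pics/ and viewed, at most 10 in all, crops included, and the job is handed in when it is done.

```bash
mkdir -p pics; ls
cat > h.py <<'E'
import numpy as np, cv2
from bench import r, snapshot, camera_params, boxes_of, spot_point
def W(cam,p):
    T=camera_params(cam)["T"]; return (T@np.r_[p,1])[:3]
def spots(cam,things,f=spot_point,n=2):
    for t in things:
        for d in f(cam,t)[:n]: print(cam,t,round(d["confidence"],2),W(cam,d["centre"]).round(4))
def save(name,img): cv2.imwrite("pics/"+name,cv2.cvtColor(img,cv2.COLOR_RGB2BGR))
E
python3 - <<'E'
from h import *
print(r.get_obs()["time"], r.grip_depth)
for c in("top","side"):
    im,d=snapshot(c); save(c+"0.png",im)
    spots(c,["slide_gauge","handle_grip","pointer_tip","tab_mark","click_dial","press_point","dial_axis"])
    print(camera_params(c))
print(r.get_obs())
E
```

```text
bench.py
pics
0.0 0.0539
top slide_gauge 0.92 [0.5272 0.1565 0.0033]
top handle_grip 0.77 [0.5732 0.1681 0.0661]
top pointer_tip 0.58 [0.5272 0.1814 0.0419]
top tab_mark 0.57 [0.4623 0.1751 0.0355]
top tab_mark 0.42 [ 0.4709 -0.1412  0.0857]
top click_dial 0.69 [ 0.5321 -0.1351  0.0062]
top press_point 0.95 [ 0.4584 -0.0708  0.1502]
top dial_axis 0.87 [ 0.4697 -0.143   0.0844]
top dial_axis 0.29 [0.3515 0.2746 0.0035]
{'mtx': array([[504.03778537,   0.        , 324.28391181],
       [  0.        , 504.03778537, 244.98011152],
       [  0.        ,   0.        ,   1.        ]]), 'T': array([[-0.02225131, -0.98463303,  0.1732128 ,  0.33054899],
       [-0.99942529,  0.02633936,  0.02133843, -0.06321232],
       [-0.02557284, -0.17263845, -0.98465324,  1.16492575],
       [ 0.        ,  0.        ,  0.        ,  1.        ]])}
side slide_gauge 0.83 [ 0.5303  0.1525 -0.0025]
side handle_grip 0.63 [0.5742 0.1601 0.0675]
side pointer_tip 0.7 [0.5229 0.1761 0.0321]
side click_dial 0.96 [ 5.331e-01 -1.413e-01 -4.000e-04]
side press_point 0.84 [ 0.4589 -0.0683  0.1531]
side dial_axis 0.77 [ 0
[... 568 characters left out ...]
t_velocities': array([-0.00060107,  0.00014897, -0.00109837,  0.00029132,  0.00040542,
        0.0009456 , -0.00139357]), 'joint_efforts': array([ 1.82272643e-04, -5.32174516e+01,  2.09752482e-02, -2.51622409e+01,
        1.13708549e-02,  1.12546924e-03, -2.78153504e-05]), 'position': array([ 0.25895766, -0.59619564,  0.30389181]), 'tcp_rot': array([[ 9.17218557e-01,  3.98384386e-01, -1.53107253e-05],
       [ 3.98384385e-01, -9.17218556e-01, -5.11687255e-05],
       [-3.44281027e-05,  4.08333507e-05, -9.99999999e-01]]), 'wrist_force': array([-0.04454456, -0.63893784,  0.41267404]), 'ft_torque': array([0.01404064, 0.03240974, 0.00920342]), 'finger_force': 0.0, 'opening': 0.08536287245648931}
```

View pics/top0.png

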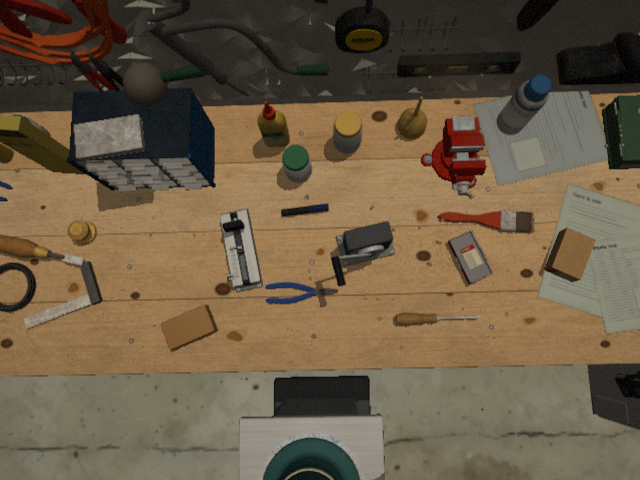

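View pics/side0.png

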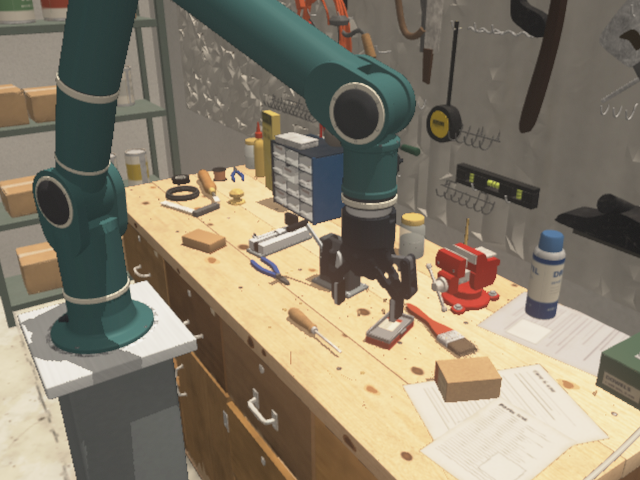

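Run:
```python
import cv2
a=cv2.imread("pics/top0.png")
# crop around gauge
b=a[150:270,150:270]; b=cv2.resize(b,(600,600),interpolation=cv2.INTER_CUBIC); cv2.imwrite("pics/c1.png",b)
```

```text
(no output)
```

The top view shows the gauge at about (240,250), its handle at (233,220), and the dial at (365,243) with its lever bar at (338,270). The pliers lie at (295,293) between the two devices. The side view agrees, with the gauge at (285,235) and the dial at (340,270).

View pics/c1.png

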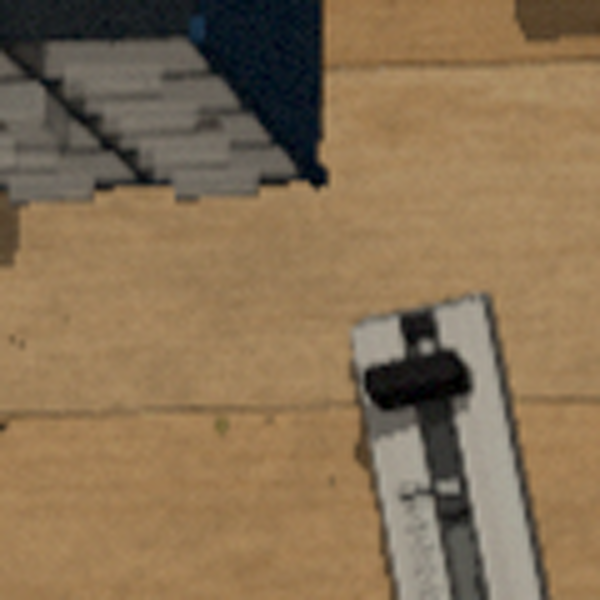

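The crop shows the handle at crop (415,380), i.e. image (233,226). The pointer tip is near crop (405,492), image (231,248). The tab is further down, so I'll crop there.

```bash
cat >> h.py <<'E'
def rays(cam,uv):
    P=camera_params(cam); d=np.linalg.inv(P["mtx"])@np.r_[uv,1]; return P["T"][:3,3],P["T"][:3,:3]@d
def at_z(cam,uv,z):
    o,d=rays(cam,uv); return o+d*(z-o[2])/d[2]
def proj(cam,p):
    P=camera_params(cam); q=P["mtx"]@(np.linalg.inv(P["T"])@np.r_[p,1])[:3]; return q[:2]/q[2]
def cloud(cam,d):
    P=camera_params(cam); v,u=np.indices(d.shape); K=P["mtx"]
    p=np.stack([(u-K[0,2])/K[0,0]*d,(v-K[1,2])/K[1,1]*d,d],-1)
    return p@P["T"][:3,:3].T+P["T"][:3,3]
def avg(cam,n):
    return np.mean([snapshot(cam)[0].astype(float) for _ in range(n)],0)
E
python3 - <<'E'
from h import *
ims=[];ds=[]
for _ in range(6):
    im,d=snapshot("top"); ims.append(im.astype(float)); ds.append(d)
im=np.mean(ims,0); d=np.median(ds,0); np.savez("top0.npz",im=im,d=d)
print("noise",np.std(ims,0).mean())
p=cloud("top",d)
def rect(zlo,zhi,xr,yr,nm):
    m=(p[...,2]>zlo)&(p[...,2]<zhi)&(p[...,0]>xr[0])&(p[...,0]<xr[1])&(p[...,1]>yr[0])&(p[...,1]<yr[1])
    q=p[m]; c,s,a=cv2.minAreaRect((q[:,:2]*1000).astype(np.float32)); print(nm,m.sum(),np.round(c,1),np.round(s,1),round(a,2),q[:,2].mean().round(4))
rect(.026,.042,(.4,.65),(.08,.24),"channel")
rect(.07,.09,(.5,.65),(.08,.24),"handle")
rect(.11,.13,(.45,.65),(-.25,-.05),"housing")
rect(.13,.17,(.38,.55),(-.12,-.03),"bar")
a=cv2.resize(im[200:295,205:270].astype(np.uint8),None,fx=6,fy=6,interpolation=cv2.INTER_CUBIC)
b=cv2.resize(im[200:295,305:405].astype(np.uint8),None,fx=4,fy=6,interpolation=cv2.INTER_CUBIC)
save("c2.png",np.hstack([a,b]))
E
```

```text
noise 1.8536213065963718
channel 1670 [509.9 188.7] [198.2 138. ] 10.81 0.0342
handle 153 [574.5 163.5] [16.1 43.6] 11.11 0.0801
housing 1096 [ 525.9 -135.1] [60.2 99.9] 12.54 0.1203
bar 274 [458.7 -81.3] [60.  42.3] 12.06 0.1563
```

View pics/c2.png

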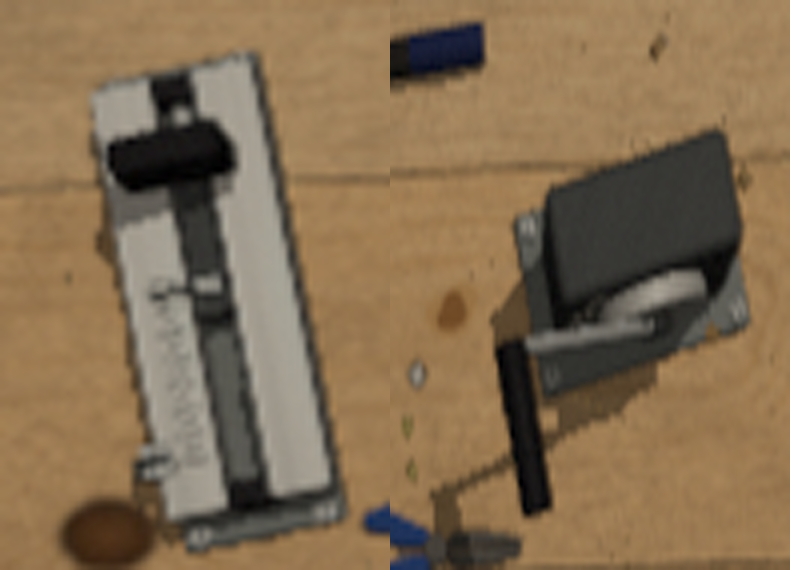

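The crop shows the pointer tip near image (231,248) and the setting tab near (231,277). I'll zoom in on both from the two cameras and overlay the predicted positions.

Run:
```python
from h import *
z=np.load("top0.npz"); im=z["im"]
s=avg("side",6); np.save("side0.npy",s)
a=cv2.resize(im[240:288,222:254].astype(np.uint8),None,fx=12,fy=12,interpolation=cv2.INTER_NEAREST)
b=cv2.resize(s[225:262,245:285].astype(np.uint8),None,fx=10,fy=10,interpolation=cv2.INTER_NEAREST)
c=np.clip(np.vstack([b,np.zeros((a.shape[0]-b.shape[0],b.shape[1],3),np.uint8)]).astype(float),0,255).astype(np.uint8)
save("c3.png",np.hstack([np.clip(a*1.3,0,255).astype(np.uint8),c]))
h=np.array([.5745,.1635,.036]);
for yaw in(11.0,):
    ex=np.array([np.cos(np.radians(yaw)),np.sin(np.radians(yaw)),0]);ey=np.array([-ex[1],ex[0],0])
    for dd in(0,60):
        for off in(15,20,25,33):
            p=h-(.045+dd/1e3)*ex+off/1e3*ey; print(dd,off,p.round(4),proj("top",p).round(1),proj("side",p).round(1))
```

```text
0 15 [0.5275 0.1696 0.036 ] [233.1 248.1] [275.6 230.8]
0 20 [0.5265 0.1745 0.036 ] [230.9 248.6] [274.5 230.3]
0 25 [0.5256 0.1795 0.036 ] [228.8 249. ] [273.3 229.8]
0 33 [0.524  0.1873 0.036 ] [225.4 249.8] [271.5 229. ]
60 15 [0.4686 0.1582 0.036 ] [237.9 273.6] [258.9 236.9]
60 20 [0.4676 0.1631 0.036 ] [235.7 274.1] [257.7 236.4]
60 25 [0.4667 0.168  0.036 ] [233.5 274.6] [256.6 235.9]
60 33 [0.4651 0.1759 0.036 ] [230.1 275.3] [254.8 235.1]
```

View pics/c3.png

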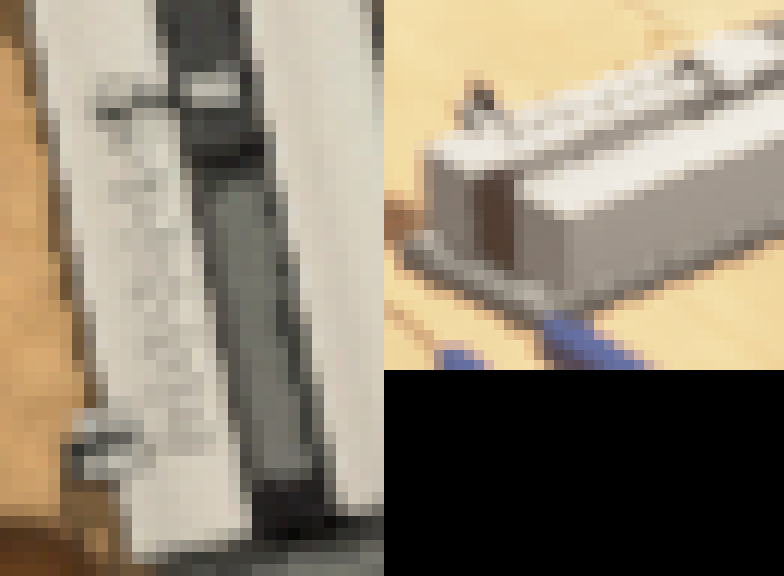

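In the top crop the pointer tip is at about image (230.2,248.8) and the middle of the tab's fin at about (229.8,276.6). That makes the draw about 62.5 mm, and the side view, with the fin at (254.8,234.3), agrees. Next I'll refine the dial fit, grasp the handle and draw it.

```bash
cat >> h.py <<'E'
def Rdown(yaw,flip=0):   # tool y along heading yaw (deg), z down
    a=np.radians(yaw+180*flip); y=np.array([np.cos(a),np.sin(a),0]); z=np.array([0,0,-1.]); return np.c_[np.cross(y,z),y,z]
def ax(yaw):
    a=np.radians(yaw); return np.array([np.cos(a),np.sin(a),0]),np.array([-np.sin(a),np.cos(a),0])
E
python3 - <<'E'
from h import *
d=np.load("top0.npz")["d"]; p=cloud("top",d)
def rect(m,nm):
    q=p[m]; c,s,a=cv2.minAreaRect((q[:,:2]*1000).astype(np.float32)); print(nm,m.sum(),np.round(c,1),np.round(s,1),round(a,2),q[:,2].mean().round(4))
x,y,z=p[...,0],p[...,1],p[...,2]
rect((z>.117)&(z<.125)&(x>.50)&(y<-.05)&(y>-.25)&(x<.62),"housing")
rect((z>.152)&(z<.17)&(x<.55)&(x>.38)&(y>-.09)&(y<-.04),"bar")
for f in(0,1):
    q=r.ik(np.array([.5745,.1635,.26]),Rdown(11,f)); q2=r.ik(np.array([.458,-.07,.23]),Rdown(12,f)); print(f,q,q2)
E
```

```text
housing 937 [ 529.6 -134.4] [51.5 98.8] 12.12 0.1211
bar 232 [455.5 -68.3] [59.  16.2] 11.26 0.1591
0 [ 0.20789639  0.54748675 -0.7306837   1.73999856  0.42074869  1.01701825
 -0.48437491] [ 0.57230127  0.32033788 -0.56879408  2.08236948  0.23845234  0.80100089
  0.06878218]
1 [ 0.51013119  0.88305203 -1.32656272  1.72305661  0.89661399  1.28599855
  2.3089023 ] [ 0.13260293  0.26062509 -0.06070662  2.10909737  0.02240288  0.77245434
 -2.87425774]
```

Run:
```python
from h import *
R=Rdown(11); ex,ey=ax(11); h=np.array([.5745,.1635,0]); up=np.array([0,0,1.])
r.movep(h+.24*up,R)
r.move_straight(h+(.067+r.grip_depth)*up,max_speed=.12)
print("down",r.get_obs()["wrist_force"].round(1))
r.grasp(); o=r.get_obs(); p0=o["position"]; print(o["opening"],o["finger_force"],p0.round(4),o["wrist_force"].round(1))
r.move_straight(p0-.0625*ex,max_speed=.04); o=r.get_obs(); print((o["position"]-p0)@ex,o["position"].round(4),o["wrist_force"].round(1),o["opening"])
r.let_go(); q=r.get_obs()["position"]
r.move_straight(q+.14*up,max_speed=.15)
print(r.get_obs()["time"])
S=avg("side",4); 
b=cv2.resize(S[215:262,245:295].astype(np.uint8),None,fx=8,fy=8,interpolation=cv2.INTER_NEAREST); save("c4.png",b)
for c in("side",): spots(c,["handle_grip","pointer_tip","tab_mark"])
```

```text
down [ 0.9 -0.8 -0.3]
0.015226086712395441 58.98717284202576 [0.5744 0.1635 0.1212] [-1.4 -0.8  4.4]
-0.05907214627419393 [0.5164 0.1521 0.1213] [12.   2.7 -9.1] 0.015320324269672943
9.5667
side handle_grip 0.78 [0.5158 0.1493 0.066 ]
side pointer_tip 0.79 [0.4664 0.1688 0.0338]
side tab_mark 0.53 [ 0.5318 -0.1382  0.0016]
```

View pics/c4.png

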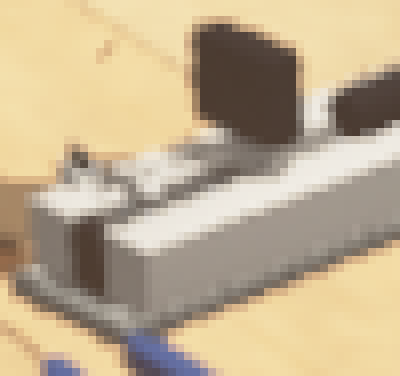

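The side crop shows the handle drawn, with the pointer at roughly crop (130,178), close to the tab's fin at (75,160). The arm lagged, so the draw is 59.1 mm. I'll clear the top camera's view and measure.

Run:
```python
from h import *
r.movep(np.array([.44,-.12,.30]),Rdown(12))
ims=[];ds=[]
for _ in range(5):
    im,d=snapshot("top"); ims.append(im.astype(float)); ds.append(d)
im=np.mean(ims,0); d=np.median(ds,0); np.savez("top1.npz",im=im,d=d)
spots("top",["handle_grip","pointer_tip","tab_mark"])
p=cloud("top",d); x,y,z=p[...,0],p[...,1],p[...,2]
m=(z>.07)&(z<.09)&(x>.47)&(x<.65)&(y>.08)&(y<.24)
if m.sum()>5: c,s,a=cv2.minAreaRect((p[m][:,:2]*1000).astype(np.float32)); print(m.sum(),c,s,a)
print(r.get_obs()["time"])
a=cv2.resize(np.clip(im[262:290,220:255]*1.3,0,255).astype(np.uint8),None,fx=20,fy=20,interpolation=cv2.INTER_NEAREST); save("c5.png",a)
```

```text
top handle_grip 0.58 [0.5138 0.1567 0.0634]
top pointer_tip 0.68 [0.4696 0.1685 0.0388]
top tab_mark 0.37 [0.4634 0.1741 0.0375]
156 (518.1163940429688, 152.8875732421875) (16.568187713623047, 44.1403694152832) 10.392020225524902
11.4167
```

View pics/c5.png

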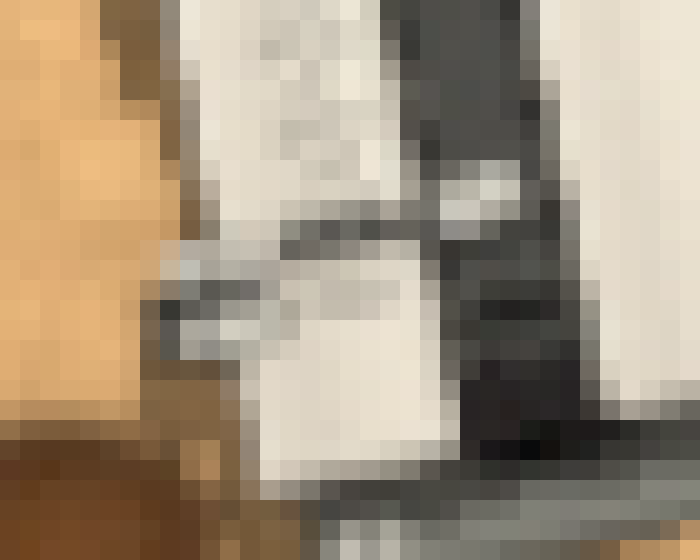

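The top crop shows the pointer line at about image (234.5,274.3) and the fin at (230.5,276.9). They aren't level yet, with about 4 mm still to go. I'll get the difference by subpixel fit.

Run:
```python
from h import *
for f in("top1.npz",):
    z=np.load(f); g=z["im"].mean(-1); p=cloud("top",z["d"])
    ex,ey=ax(10.8)
    def cen(cols,rng,nm):
        out=[]
        for c in cols:
            r0,r1=rng(c); col=g[r0:r1+1,c]; w=np.clip(np.percentile(col,75)-col,0,None)
            w[w<.35*w.max()]=0
            rr=(w*np.arange(r0,r1+1)).sum()/w.sum(); P=at_z("top",(c,rr),.036); out.append(P@ex*1000); print(nm,c,rr.round(2),(P@ex*1000).round(2),(P@ey*1000).round(1),"depthz",p[int(round(rr)),c,2].round(4))
        print(np.mean(out).round(2))
    cen(range(234,240),lambda c:(271,277),"ptr")
    cen(range(228,233),lambda c:(275,279),"fin")
print(g[272:281,226:236].round().astype(int)); print((p[272:281,226:236,2]*1000).round(0).astype(int))
```

```text
ptr 234 273.64 491.77 76.2 depthz 0.0341
ptr 235 273.51 491.58 73.9 depthz 0.0348
ptr 236 273.41 491.32 71.7 depthz 0.0405
ptr 237 273.07 491.6 69.3 depthz 0.0394
ptr 238 272.9 491.5 67.0 depthz 0.0349
ptr 239 272.7 491.47 64.7 depthz 0.0353
491.54
fin 228 277.78 485.4 91.2 depthz 0.0272
fin 229 276.64 487.47 88.5 depthz 0.0382
fin 230 276.43 487.46 86.2 depthz 0.0469
fin 231 276.0 487.94 83.8 depthz 0.0465
fin 232 276.0 487.46 81.6 depthz 0.0443
487.14
[[131 130 121  76 113 170 166 162 149 140]
 [124 123 115  71  95 153 153 151 107  85]
 [123 127 132 131 129 144 146 140  76  82]
 [128 127 138 144 124 134 129 127 132 137]
 [123 104  94  95  67  77  84 121 147 150]
 [120  72  41  69  81 115 121 139 127 149]
 [126  77  67 128 127 156 151 139 137 163]
 [128  69  65 119 108 120 133 147 155 162]
 [125  66  63  65  61  78 138 164 162 162]]
[[ 2  0  1  3 32 35 34 35 35 35]
 [ 0  1 -2  0  1 37 35 37 38 37]
 [ 2  1 40 41 39 39 38 37 34 35]
 [ 2  1 41 39 39 45 46 40 33 32]
 [ 2  2 28 45 47 47 44 42 34 33]
 [ 3 27 26 38 39 38 38 39 36 34]
 [ 2 27 27 41 39 38 39 39 36 33]
 [ 1  2 27 38 35 31 36 35 35 36]
 [ 2  0  2  1  1  1 32 33 35 35]]
```

The fin's top is at z≈46 mm, and after parallax correction the gap is about 4.7 mm. I'll re-grasp and draw the rest, closing the loop on the measured position.

Run:
```python
from h import *
R=Rdown(11); ex,ey=ax(11); h=np.array([.5164,.1521,0]); up=np.array([0,0,1.])
r.movep(h+.19*up,R)
r.move_straight(h+(.067+r.grip_depth)*up,max_speed=.12)
r.grasp(); p0=r.get_obs()["position"]; print(p0.round(4),((p0-h)@ex).round(5))
T=h-.0047*ex+p0[2]*up; cmd=T-.0033*ex
for i in range(4):
    r.move_straight(cmd,max_speed=.03); o=r.get_obs(); e=(o["position"]-T)@ex; print(round(e*1000,2),o["wrist_force"].round(1))
    if abs(e)<.0004: break
    cmd=cmd-e*ex
r.let_go(); q=r.get_obs()["position"]
r.move_straight(q+.10*up,max_speed=.2)
r.movep(np.array([.44,-.12,.30]),Rdown(12))
ims=[];ds=[]
for _ in range(5):
    im,d=snapshot("top"); ims.append(im.astype(float)); ds.append(d)
im=np.mean(ims,0); d=np.median(ds,0); np.savez("top2.npz",im=im,d=d)
spots("top",["handle_grip","pointer_tip","tab_mark"])
p=cloud("top",d); x,y,z=p[...,0],p[...,1],p[...,2]
m=(z>.07)&(z<.09)&(x>.46)&(x<.65)&(y>.08)&(y<.24)
c,s,a=cv2.minAreaRect((p[m][:,:2]*1000).astype(np.float32)); print(m.sum(),c,s,a,np.array(c)@ex[:2])
g=im.mean(-1); e8,f8=ax(10.8)
for c in range(228,242):
    col=g[270:280,c]; w=np.clip(np.percentile(col,75)-col,0,None); w[w<.35*w.max()]=0; rr=(w*np.arange(270,280)).sum()/w.sum(); P=at_z("top",(c,rr),.036); print(c,rr.round(2),(P@e8*1000).round(2))
print(r.get_obs()["time"])
a=cv2.resize(np.clip(im[262:290,220:255]*1.3,0,255).astype(np.uint8),None,fx=20,fy=20,interpolation=cv2.INTER_NEAREST); save("c6.png",a)
```

```text
[0.5168 0.1522 0.1213] 0.00042
-0.7 [ 9.8  1.8 -8.5]
-0.61 [ 6.9  2.1 -6.2]
-0.5 [ 5.6  1.5 -4. ]
-0.47 [ 5.7  1.  -3.8]
top handle_grip 0.85 [0.5103 0.1549 0.0655]
top pointer_tip 0.7 [0.4677 0.1694 0.0382]
top tab_mark 0.4 [0.4618 0.1721 0.0353]
153 (512.4661254882812, 151.2071533203125) (15.919865608215332, 42.99298858642578) 11.117335319519043 531.9023643941947
228 277.88 485.19
229 273.46 494.58
230 276.09 488.21
231 276.71 486.34
232 276.53 486.28
233 276.33 486.23
234 276.84 484.61
235 275.98 486.07
236 275.55 486.53
237 275.46 486.26
238 275.14 486.48
239 275.38 485.47
240 272.81 490.73
241 272.44 491.09
17.95
```

View pics/c6.png

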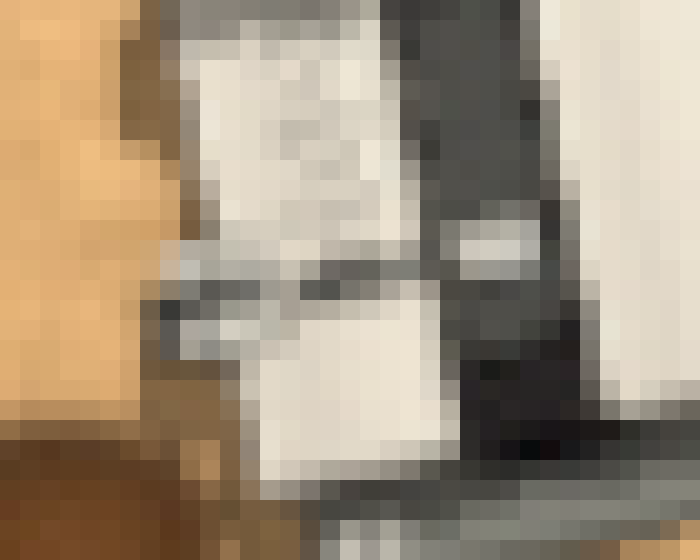

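The pointer line now fits at gauge x≈486.4 mm and the tab at about 486.8 mm after parallax, and the handle's depth fit gives the same. In the picture, the pointer at (236,275.5) and the fin at (231,276.5) lie on one line, so the gauge is set. Next is the lever, pressed with closed fingers along its arc.

```bash
cat >> h.py <<'E'
Rl=Rdown(12); dx,dy=ax(12); AX=np.array([.4718,-.1468,.085])-.003*dx
def tcp(th):
    a=.70-th; return AX+.105*np.cos(a)*dy+np.array([0,0,.105*np.sin(a)+.008+.073])
E
python3 - <<'E'
from h import *
r.grasp()
r.movep(tcp(0)+[0,0,.04],Rl)
print(r.get_obs()["opening"], r.get_obs()["wrist_force"].round(1))
hit=r.move_straight(tcp(0)-[0,0,.006],max_speed=.04,threshold=3)
o=r.get_obs(); print("contact",hit,o["position"].round(4),tcp(0).round(4),o["wrist_force"].round(1))
for th in np.linspace(.15,1.05,7):
    r.move_straight(tcp(th),max_speed=.06); o=r.get_obs(); print(th.round(2),((o["position"]-tcp(th))*1000).round(1),o["wrist_force"].round(1))
print(o["time"])
snapshot("side"); spots("side",["press_point"],n=1)
E
```

```text
-3.299513223096422e-05 [0.4 0.3 0.1]
contact True [ 0.4519 -0.0684  0.2326] [ 0.4522 -0.0689  0.2336] [-0.4  1.5  6.4]
0.15 [-0.2  0.6  0.1] [-2.3  1.   6.8]
0.3 [-0.3  1.4  0.1] [-2.9  4.   6.2]
0.45 [0.2 1.3 0.3] [-2.4  4.   7.2]
0.6 [0.3 0.4 0.1] [-0.1  2.5  3.4]
0.75 [0.5 0.5 0.4] [-0.7  3.7  6.2]
0.9 [0.2 0.1 0.3] [0.  2.5 5.1]
1.05 [0.4 0.4 0.5] [-0.8  5.1  6.7]
22.85
side press_point 0.95 [ 0.4492 -0.0534  0.0498]
```

Run:
```python
from h import *
for th in (1.065,1.08):
    r.move_straight(tcp(th),max_speed=.02); r.wait(.2); o=r.get_obs(); print(th,((o["position"]-tcp(th))*1000).round(1),o["wrist_force"].round(1))
r.wait(.8); o=r.get_obs(); print(o["wrist_force"].round(1),o["position"].round(4),o["time"])
im=avg("side",4); d=snapshot("side")[1]; spots("side",["press_point","dial_axis"],n=1)
t,dt=snapshot("top"); spots("top",["press_point","pointer_tip"],n=1)
a=cv2.resize(im[225:320,250:400].astype(np.uint8),None,fx=5,fy=5,interpolation=cv2.INTER_CUBIC); save("c7.png",a)
```

```text
1.065 [0.3 0.5 0.7] [-1.1  4.9  6. ]
1.08 [0.3 0.6 0.7] [-0.6  5.8  6.1]
[-1.1  5.2  6.3] [ 0.4488 -0.0515  0.1277] 24.65
side press_point 0.73 [0.5125 0.1496 0.0643]
side dial_axis 0.92 [ 0.4738 -0.1459  0.0845]
top press_point 0.73 [0.4583 0.1745 0.0353]
```

View pics/c7.png

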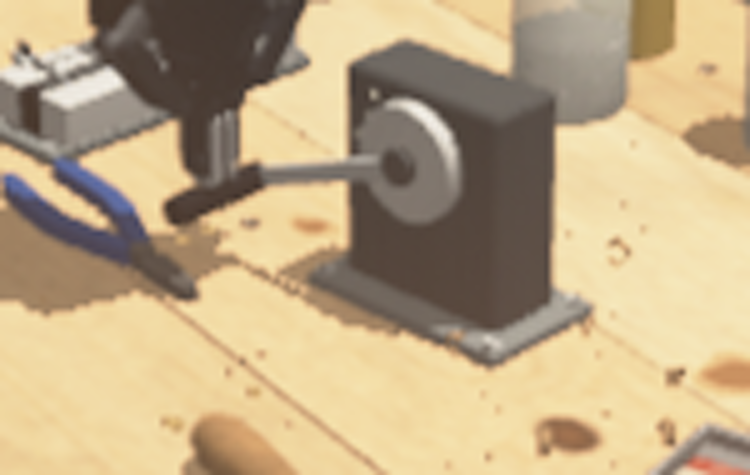

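The closed fingers hold the bar down from above, with bar ends near image (287,267) and (301,260). Nothing else has moved. I'll check the angle by reprojection before handing in.

Run:
```python
from h import *
A=AX+.003*dx
for th in(.7,.95,1.07,1.2,1.32):
    a=.7-th; p=A+.105*np.cos(a)*dy+[0,0,.105*np.sin(a)]
    print(th,[((proj("side",p+s*dx)-[250,225]+.5)*5).round(0) for s in(-.03,.03)])
```

```text
0.7 [array([157., 136.]), array([248.,  99.])]
0.95 [array([163., 187.]), array([254., 148.])]
1.07 [array([170., 212.]), array([259., 173.])]
1.2 [array([178., 238.]), array([268., 198.])]
1.32 [array([188., 262.]), array([278., 222.])]
```

```bash
python3 -c "
from h import *
print(r.hand_in(), r.get_obs()['time'])"
```

```text
the job is handed in; nothing more can be done
the job is handed in; nothing more can be done
```

I handed the job in at about 25 s, well inside the 51 s limit, with the gauge pointer within about 1 mm of the tab by my measurement (handle released) and the lever held at about 1.07 rad (third click 1.05); no loose item looked disturbed in the pictures, and the hand-in gave no verdict.

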